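Draw out the locked bin tray past its spring plunger

TASK

The slide-out bin tray on the bench is shut and locked by the spring plunger with the yellow button that stands up through its deck, just inside the front wall. Press the button down with a fingertip and, keeping it down, draw the tray towards you by the inside of its front wall until it is fully out and the plunger has sprung back up to lock it there; then take the hand clear. Lift nothing: the two blue bins stay standing in the tray, and the cup and the tape roll stay where they are.

Things in the scene. Friction and masses are not known exactly. Their poses are not given: they have to be found in the camera images.
- rack: Fixed blue steel bench frame carrying the tray: side channels 69 mm high, 262 mm wide over all, 202 mm long. Origin on the bench right under the plunger's axis, midway between the channels; the frame runs from 30 mm in front of it to 172 mm behind. x points to the back of the frame (away from the robot), y left, z up. The tray slides out along -x.
- tray (a joint): Aluminium tray, 240 mm wide, 187 long, 3 to 6 N drag, stays where left: 0 = shut, 0.090 = fully out at its stop, 90 mm along the frame's -x. Its deck is 4 mm thick, top 38 mm above the bench, with a 12 mm wide slot along the middle and a 25 mm square window at each end (centres 90 mm apart). The plunger's block stands in the front window when shut, in the rear one when out (2.5 mm play).
- tray_front (a point): Middle of the top inner edge of the tray's front wall, moving with the tray: 80 mm above the bench; with the tray shut 20 mm in front of the plunger's axis. The wall is upright, 4 mm thick, 240 mm wide, and rises 42 mm above the deck; its inner face looks to the frame's +x. A 14 mm lip is folded outwards at its top.
- plunger (a joint): How far the plunger is pressed: 0 = up, 0.013 = fully down; spring 3 N at the top, 6 N fully down. Its 20 mm square lock block stands in the deck's window; pressed 8 mm or more it is below the deck and the tray can slide, the 8 mm stem running in the slot. Once the tray has moved 6 mm the deck keeps the block down (reads about 0.007) until the other window comes over it and it springs up.
- plunger_top (a point): Centre of the flat top of the yellow round button on the plunger, moving with it: 34 mm across, 8 mm thick, top 62 mm above the bench when up, 49 mm when fully down. Only 3 mm lie between the button's rim and the front wall when the tray is shut. The button does not move sideways: the tray slides past it.
- bin_left: Blue plastic hopper bin with nuts, loose, standing in the left rear of the tray inside a 10 mm high ledge, left of the slot: 84 mm wide, 98 mm deep, 60 mm high, about 0.35 kg, front 59 mm behind the plunger's axis when shut. Origin at the centre of its underside, z up.
- bin_right: The same bin with screws, in the right rear of the tray, right of the slot; 56 mm lie free between the bins.
- cup: Clear plastic cup of washers, loose on the bench beside the frame: 92 mm across the rim, 105 mm high. Origin at the centre of its underside, z up.
- tape: Orange roll of packing tape lying flat on the bench beside the frame: 104 mm across, 48 mm high. Origin at the centre of its underside, z up.

How it is judged:
On the way, in this order (a step that is already met when the one before it is completed fails the run):
1. the plunger is pressed clear of the deck while the tray is still shut (value of joint plunger above 0.006 m and value of joint tray below 0.006 m), for 0.02 s.
2. the tray is drawn past the plunger, which the deck holds down (value of joint plunger above 0.005 m and value of joint tray above 0.03 m), for 0.05 s.
3. the tray is fully out and the plunger has sprung up (value of joint plunger below 0.002 m and value of joint tray above 0.084 m), for 0.2 s.
At the end, for the whole second after the job is handed in: The tray stands fully out (at least 84 of its 90 mm) with the plunger sprung up in the rear window (within 2 mm of its top), the two bins upright (within 0.1 rad), at rest and in their places in the rear of the tray (origin 113 to 143 mm behind the front wall, less than 45 mm above the bench) (all of step 3 and angle between each of bin_left, bin_right's own z axis and vertical below 0.1 rad and x of bin_left in the frame of tray_front between 0.113 and 0.143 m and height (world z) of each of bin_left, bin_right below 0.045 m and linear speed of each of bin_left, bin_right below 0.02 m/s and x of bin_right in the frame of tray_front between 0.113 and 0.143 m); the robot touches nothing.
It fails at once if a bin is lifted or tipped (height (world z) of any of bin_left, bin_right above 0.055 m or angle between any of bin_left, bin_right's own z axis and vertical above 0.25 rad).
It fails at once if the cup or the tape roll is lifted, tipped or moved by more than 15 mm (distance of any of cup, tape from where it was at the start of the episode above 0.015 m or angle between any of cup, tape's own z axis and vertical above 0.25 rad).
It also fails if it takes over 32 s, if anything falls off the work surface, if the arm or the gripper's body presses on something with over 40 N, if the wrist force passes 120 N, or if a joint passes its speed limit or range.

ROBOT

A 7-joint arm with a two-finger parallel gripper is mounted at the origin on the work surface. World frame = base frame: x ahead of the robot, y to its left, z up, the work surface at z = 0. Lengths are in m, angles in rad, forces in N, time in s.
With the tool pointing down it reaches from about 0.425 to 0.95 m from the base axis. Payload 4.7 kg.
Tool frame: the origin (TCP) lies between the finger pads; the fingertips stand 8 mm ahead of it and the grasp point (between the pads) lies 11 mm behind it (r.tip_reach is the distance from the TCP to the fingertips, in m); z points along the fingers, y is the direction in which the jaws open and shut (so a half turn about z gives the same grasp; the last joint's range is limited). The gripper opens to 85 mm and grips with 20 to 120 N. Pads are 22 mm wide; open, the fingers measure 114 mm over their backs; the gripper's body (76 mm by 85 mm) begins 54 mm behind the grasp point. The pads swing forward as they close: fully open they stand 13 mm farther back than shut.
Start: joints at [1.104, 0.469, -0.049, 1.532, 0.024, 1.141, -0.082], TCP at [0.286, -0.611, 0.239] pointing down, gripper open.
Joint ranges: [-2.59, 2.59], [-0.33, 1.99], [-1.39, 1.29], [0.1, 2.45], [-1.04, 4.18], [0.21, 1.99], [-2.66, 2.66]. Speed limits (rad/s): [2.57, 2.57, 3.14, 3.14, 3.14, 3.14, 3.14].

INTERFACE

Orientations are given as a 3x3 rotation matrix whose columns are the frame's x, y, z axes.
In Python, from cell import r gives the robot as it stands.
- The arm moves only by the tool send_rows, never from a script. Its argument "motion" is a list of rows, each a list of 3 entries, a list of its own where there are three numbers: the shift along the tool's x, y, z in cm, then the turn, a rotation vector about the tool's x, y, z in rad, then the closure, from 0 (fully open) to 1 (shut). A call has 1 to 12 rows; each row shifts and turns the commanded pose from where the row before left it, along the tool's axes as they then stand; what a row does not reach is not made up. A row lasts 1/8 s, in which the tool goes at most 62.5 mm and 10.7 degrees, less where a joint would pass 70% of its speed; a pose out of reach is approached as far as the arm can. A call with a gripper value outside its range is refused whole. The fingers move at their own pace and stop on an object; the grip force is fixed at half the most. Time passes only in rows, so rows that do not move let the fingers close. It gives the time, the measured TCP pose, the force and the opening at its end, in the units of the state.
- r.read_state(): the state, without advancing time (a new reading comes with each control period).
- r.get_image(name): name is "side" or "top"; returns (picture, depth): 400x640x3 uint8, red, green, blue; 400x640 float32, m along the optical axis (not along the pixel's ray), 0 where there is no reading.
- r.camera_model(name): a dict with "fx", "fy", "cx", "cy" (pixels), "extrinsics" (4x4, takes a point from world to camera coordinates). Camera axes: x right, y down, z forward; pixel columns grow to the right and rows downward; lengths in m; the calibration is good to about 2 mm. A picture is of the moment at which its call begins. camera_model takes no time and is no camera call.
- r.sign_off(): hands the job in, once; it reports no verdict.
The state is a dict: "time_s": time; "joint_pos": joint angles; "dq": joint speeds; "joint_torque": joint torques, N m; "position": TCP position; "orientation": TCP orientation; "wrist_force": force on the tool from outside, world axes, zero at the start; "moment": the same for the moment, N m; "width": finger opening in m.
Only numpy, scipy, OpenCV 4.12 (cv2) and the standard library are available. Lean on these libraries where they do the work, as an engineer would, in place of code of your own. Each camera call takes 0.05 s, during which the arm holds its last target.

## Working session

There is one attempt and no reset: what is moved stays moved. The work goes in short steps, Python scripts to look and compute and a tool call to move; the robot and the scene stay as the last step left them, time stands still between calls to the robot, and variables do not carry over. Pictures are saved under pics/ and viewed, and the job is handed in when it is done.

Besides the shell and the picture viewer there is one more tool, called after "Call:" as name([rows], argument=value, ...), one row to a line, values as JSON. send_rows: Moves the arm, as the interface text tells. Its arguments: {"type":"object","properties":{"motion":{"type":"array"}},"required":["motion"]}

```bash
mkdir -p pics; ls; python3 - <<'E'
from cell import r
import cv2,numpy as np
s=r.read_state()
for k,v in s.items(): print(k,np.round(v,4).tolist())
print(r.tip_reach)
for n in("top","side"):
    im,d=r.get_image(n); cv2.imwrite(f"pics/{n}0.png",im[:,:,::-1]); np.save(f"pics/{n}0.npy",d)
    m=r.camera_model(n);print(n,{k:np.round(v,4).tolist() for k,v in m.items()})
E
```

```text
pics
time_s 0.0
joint_pos [1.1041, 0.4695, -0.0486, 1.5337, 0.0241, 1.141, -0.0823]
dq [-0.0003, 0.0003, 0.0001, 0.0001, 0.0001, -0.0006, -0.0012]
joint_torque [0.0001, -51.031, -0.0464, -23.7711, 0.0108, 0.0075, -0.0]
position [0.2859, -0.6108, 0.2382]
orientation [[0.9057, 0.424, -0.0009], [0.424, -0.9057, 0.0018], [-0.0001, -0.002, -1.0]]
wrist_force [0.0405, 0.6116, 0.3118]
moment [0.0132, -0.0086, -0.0053]
width 0.0854
0.008
top {'fx': 384.0052, 'fy': 384.0052, 'cx': 313.4544, 'cy': 206.1933, 'extrinsics': [[0.0195, -0.9996, 0.0218, 0.0076], [-0.9939, -0.0218, -0.1086, 0.652], [0.109, -0.0195, -0.9939, 0.7853], [0.0, 0.0, 0.0, 1.0]]}
side {'fx': 375.3531, 'fy': 375.3531, 'cx': 320.5919, 'cy': 203.4689, 'extrinsics': [[-0.9426, -0.3338, 0.0076, 0.64], [-0.2172, 0.5958, -0.7732, 0.1807], [0.2536, -0.7304, -0.6342, 0.7806], [0.0, 0.0, 0.0, 1.0]]}
```

View pics/top0.png

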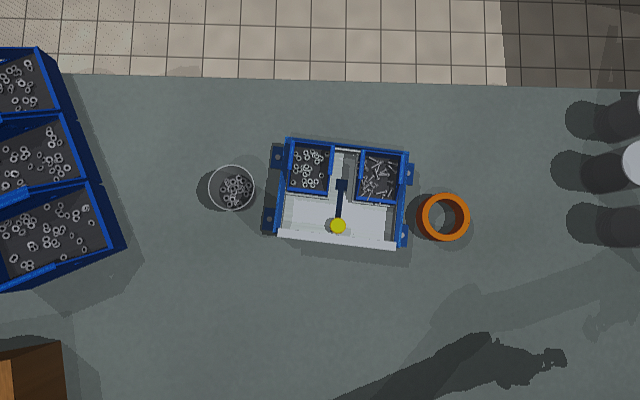

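View pics/side0.png

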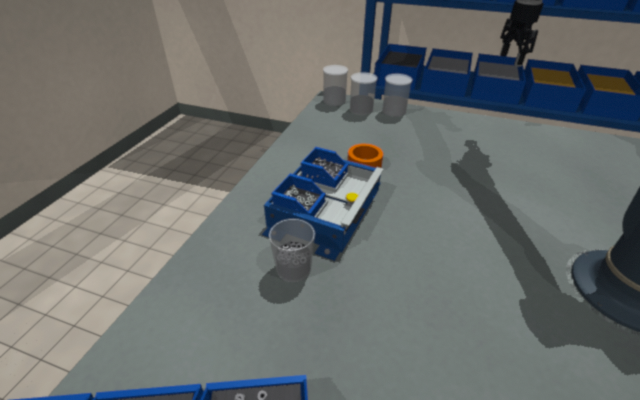

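The top view shows the button at (338,226), the front lip from about (278,235) to (396,245), the cup at (231,188) and the tape roll at (443,217). Next I measure them in 3D.

```bash
cat > h.py <<'E'
import numpy as np,cv2
from cell import r
def cloud(n,d):
    m=r.camera_model(n);E=np.array(m["extrinsics"])
    v,u=np.mgrid[0:400,0:640]
    P=np.stack([(u-m["cx"])/m["fx"]*d,(v-m["cy"])/m["fy"]*d,d],-1)
    return (P-E[:3,3])@E[:3,:3]
E
python3 - <<'E'
from h import *
for n in("top","side"):
    im=cv2.imread(f"pics/{n}0.png");d=np.load(f"pics/{n}0.npy");W=cloud(n,d)
    hsv=cv2.cvtColor(im,cv2.COLOR_BGR2HSV)
    def rep(name,m):
        m=m&(d>0);p=W[m];v,u=np.nonzero(m)
        print(n,name,m.sum(),"px",u.mean().round(1),v.mean().round(1),"med",np.median(p,0).round(4),"min",p.min(0).round(3),"max",p.max(0).round(3));return p
    Y=(hsv[...,0]>24)&(hsv[...,0]<34)&(hsv[...,1]>180)
    box=np.zeros_like(Y);
    if n=="top": box[130:260,260:415]=1
    else: box[140:265,260:390]=1
    p=rep("yellow",Y&box)
    t=p[p[:,2]>np.median(p[:,2])-.006]; print("  circle",cv2.minEnclosingCircle((t[:,:2]*1000).astype(np.float32)),np.median(t[:,2]))
    L=(hsv[...,1]<60)&(hsv[...,2]>120)&(W[...,2]>.070)&(W[...,2]<.09)&box
    if n=="top": L[:225]=0
    p=rep("lip",L)
    print("  rect",cv2.minAreaRect((p[:,:2]*1000).astype(np.float32)), cv2.boxPoints(cv2.minAreaRect((p[:,:2]*1000).astype(np.float32))).tolist())
    B=(hsv[...,0]>100)&(hsv[...,0]<125)&(hsv[...,1]>120)&box&(W[...,2]>.058)&(W[...,2]<.075)
    p=rep("chan",B)
    O=(hsv[...,0]>5)&(hsv[...,0]<20)&(hsv[...,1]>180)
    O[:, :300]=0
    p=rep("tape",O)
E
python3 - <<'E'
import cv2
im=cv2.imread('pics/top0.png')[120:270,190:480]
cv2.imwrite('pics/top0c.png',cv2.resize(im,None,fx=2.7,fy=2.7,interpolation=cv2.INTER_CUBIC))
E
```

```text
top yellow 176 px 337.3 225.1 med [ 0.6108 -0.0279  0.0611] min [ 0.596 -0.043  0.058] max [ 0.626 -0.013  0.065]
  circle ((610.7857666015625, -28.55715560913086), 15.419614791870117) 0.06112480965419939
top lip 1066 px 336.3 239.2 med [ 0.5812 -0.0247  0.0794] min [ 0.562 -0.146  0.075] max [0.601 0.094 0.084]
  rect ((581.1506958007812, -25.545242309570312), (239.82135009765625, 17.9827880859375), 84.23462677001953) [[560.1591186523438, -143.9461212158203], [578.0509643554688, -145.75259399414062], [602.1422729492188, 92.85563659667969], [584.2504272460938, 94.662109375]]
top chan 2084 px 341.4 183.4 med [ 0.6843 -0.0399  0.0685] min [ 0.568 -0.174  0.058] max [0.793 0.103 0.075]
top tape 944 px 445.4 217.0 med [ 0.6326 -0.2625  0.0467] min [ 0.585 -0.322 -0.001] max [ 0.686 -0.207  0.051]
side yellow 67 px 351.5 196.6 med [ 0.6092 -0.0266  0.0631] min [ 0.599 -0.043  0.058] max [ 0.621 -0.015  0.065]
  circle ((607.98876953125, -28.789966583251953), 14.717024803161621) 0.06314608395568543
side lip 560 px 354.1 196.5 med [0.5827 0.0029 0.0811] min [ 0.56  -0.147  0.07 ] max [0.758 0.092 0.084]
  rect ((661.0113525390625, -36.02479553222656), (240.2157440185547, 181.5330352783203), 84.047119140625) [[558.27783203125, -146.071533203125], [738.8319091796875, -164.8984375], [763.744873046875, 74.02194213867188], [583.1907958984375, 92.84884643554688]]
side chan 1487 px 312.5 197.9 med [0.6893 0.0646 0.0697] min [ 0.583 -0.167  0.058] max [0.791 0.103 0.075]
side tape 608 px 368.9 153.2 med [ 0.6329 -0.285   0.0439] min [-0.318 -1.464 -0.046] max [ 0.682 -0.209  0.053]
```

View pics/top0c.png

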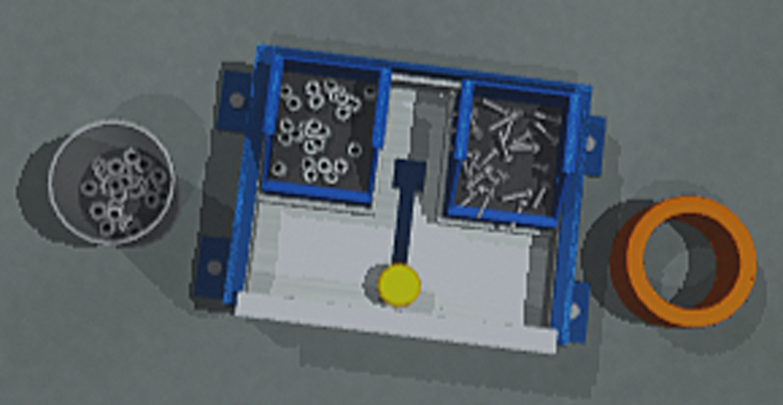

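Call:
send_rows([
  [[0,0,0],[0,0,0.135],1],
  [[0,0,0],[0,0,0.135],1],
  [[0,0,0],[0,0,0.135],1],
  [[0,0,0],[0,0,0.134],1],
  [[2.1,-5.0,0],[0,0,0],1],
  [[2.1,-5.0,0],[0,0,0],1],
  [[2.1,-5.0,0],[0,0,0],1],
  [[2.1,-5.0,0],[0,0,0],1],
  [[2.1,-5.0,0],[0,0,0],1],
  [[2.1,-5.0,0],[0,0,0],1],
  [[2.1,-5.0,0],[0,0,0],1],
  [[2.1,-5.0,0],[0,0,0],1],
])

```text
time_s: 1.6
position: [0.4941, -0.2287, 0.2391]
orientation: [[0.995, -0.101, -0.0], [-0.101, -0.995, 0.0], [-0.0, 0.0, -1.0]]
wrist_force: [0.5, -0.1, -0.1]
width: 0.0002
```

```bash
cat >> h.py <<'E'
def goto(x,y,z,yaw=-0.102):
    s=r.read_state();R=np.array(s["orientation"]);p=np.array(s["position"])
    Rt=np.array([[np.cos(yaw),np.sin(yaw),0],[np.sin(yaw),-np.cos(yaw),0],[0,0,-1]])
    from scipy.spatial.transform import Rotation as Q
    print("t",s["time_s"],"pos",p.round(4),"q",np.round(s["joint_pos"],2),"F",np.round(s["wrist_force"],1),"w",round(s["width"],4))
    print("shift cm",(R.T@(np.array([x,y,z])-p)*100).round(2),"turn",Q.from_matrix(R.T@Rt).as_rotvec().round(4))
E
python3 -c "
from h import *
goto(.604,-.0279,.16)"
```

```text
t 1.6 pos [ 0.4941 -0.2287  0.2391] q [ 0.45  0.26 -0.11  1.84  0.03  1.04 -1.35] F [ 0.5 -0.1 -0.1] w 0.0002
shift cm [  8.9  -21.09   7.91] turn [0.     0.0003 0.0007]
```

Call:
send_rows([
  [[1.8,-4.2,1.0],[0,0,0],1],
  [[1.8,-4.2,1.0],[0,0,0],1],
  [[1.8,-4.2,1.0],[0,0,0],1],
  [[1.8,-4.2,1.5],[0,0,0],1],
  [[1.7,-4.2,1.5],[0,0,0],1],
  [[0,0,0],[0,0,0],1],
  [[0,0,0],[0,0,0],1],
])

```text
time_s: 2.48
position: [0.6031, -0.0311, 0.1789]
orientation: [[0.995, -0.101, -0.001], [-0.101, -0.995, -0.001], [-0.001, 0.001, -1.0]]
wrist_force: [0.7, -0.1, 0.2]
width: -0.0
```

```bash
python3 - <<'E'
from h import *
goto(.604,-.0279,.09)
for n,(a,b,c,e) in dict(top=(120,280,200,480),side=(60,280,230,450)).items():
    im,d=r.get_image(n);np.save(f"pics/{n}1.npy",d);cv2.imwrite(f"pics/{n}1f.png",im[:,:,::-1])
    cv2.imwrite(f"pics/{n}1.png",cv2.resize(im[a:b,c:e,::-1],None,fx=2.7,fy=2.7,interpolation=cv2.INTER_CUBIC))
E
```

```text
t 2.475 pos [ 0.6031 -0.0311  0.1789] q [ 0.13  0.42 -0.19  1.77  0.1   0.97 -1.78] F [ 0.7 -0.1  0.2] w -0.0
shift cm [ 0.06 -0.33  8.89] turn [0.0009 0.001  0.0005]
```

View pics/top1.png

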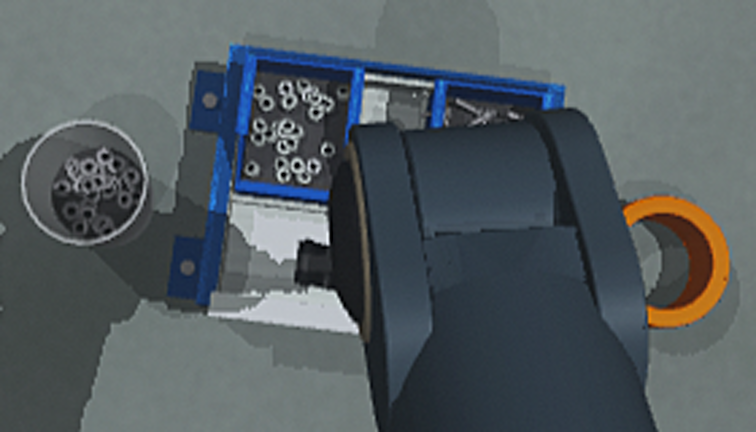

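View pics/side1.png

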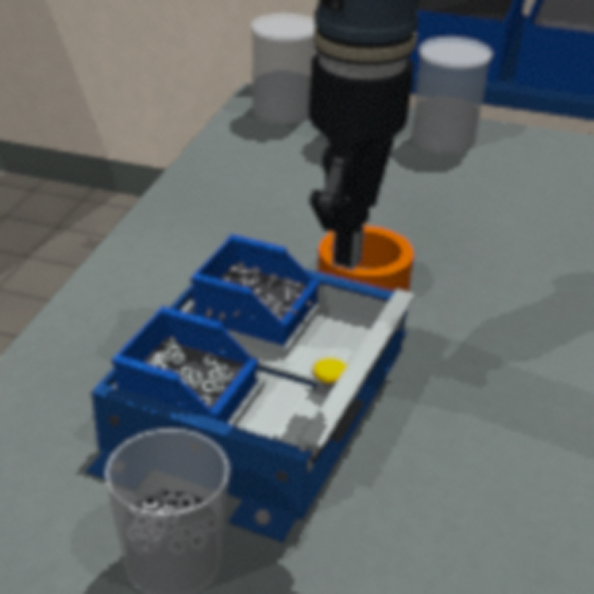

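The side crop shows the shut fingertips (347,262) above the yellow button (330,370), clear of the bins and wall. Next I descend to just above the button.

Call:
send_rows([
  [[0.1,-0.3,3.0],[0,0,0],1],
  [[0,0,3.0],[0,0,0],1],
  [[0,0,2.5],[0,0,0],1],
  [[0,0,1.0],[0,0,0],1],
  [[0,0,0],[0,0,0],1],
  [[0,0,0],[0,0,0],1],
])

```text
time_s: 3.32
position: [0.6057, -0.0279, 0.0856]
orientation: [[0.995, -0.102, 0.002], [-0.102, -0.995, -0.0], [0.002, -0.0, -1.0]]
wrist_force: [-0.2, 1.0, 0.0]
width: -0.0002
```

```bash
python3 - <<'E'
from h import *
goto(.604,-.0279,.058)
n="side"
im,d=r.get_image(n);W=cloud(n,d);cv2.imwrite("pics/side2f.png",im[:,:,::-1])
# frame coords
f=np.array([.610,-.0285,0]);c,s=np.cos(-.102),np.sin(-.102)
F=(W-f)@np.array([[c,-s,0],[s,c,0],[0,0,1]])
hsv=cv2.cvtColor(im,cv2.COLOR_RGB2HSV)
m=(F[...,2]>.066)&(F[...,2]<.1)&(abs(F[...,0])<.05)&(abs(F[...,1])<.04)&(hsv[...,2]<110)&(d>0)
print(m.sum(),F[m].min(0).round(4),F[m].max(0).round(4))
print(np.percentile(F[m],[2,50,98],axis=0).round(4))
cv2.imwrite("pics/side2.png",cv2.resize(im[150:250,300:420,::-1],None,fx=5.5,fy=5.5,interpolation=cv2.INTER_CUBIC))
E
```

```text
t 3.325 pos [ 0.6057 -0.0279  0.0856] q [ 0.11  0.53 -0.18  1.83  0.13  0.78 -1.81] F [-0.2  1.   0. ] w -0.0002
shift cm [-0.17  0.02  2.76] turn [-0.0001 -0.0023  0.0002]
54 [-0.0387 -0.0155  0.0785] [0.006  0.0393 0.0999]
[[-0.0208 -0.0023  0.0794]
 [-0.0091  0.0093  0.0918]
 [ 0.0056  0.0132  0.0993]]
```

View pics/side2.png

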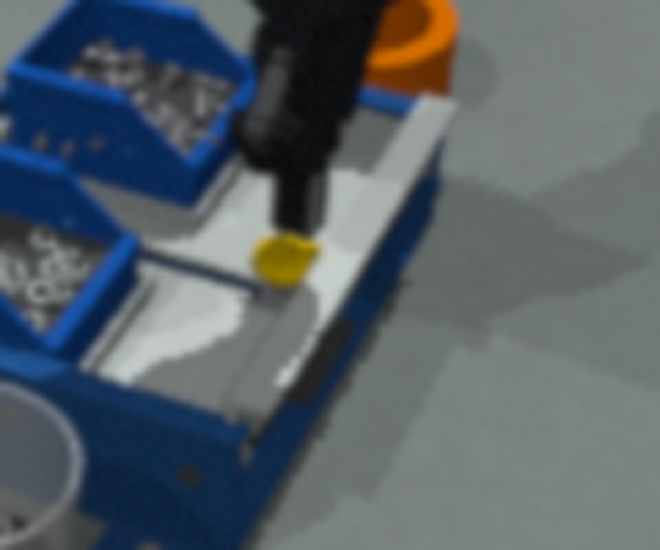

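The side crop shows the tip just over the button, slightly towards the wall and not touching the lip. Depth confirms the tip at z≈0.078, spanning about −15 to +6 mm from the axis. Next I press.

Call:
send_rows([
  [[-0.1,0,1.0],[0,0,0],1],
  [[0,0,0.6],[0,0,0],1],
  [[0,0,0.4],[0,0,0],1],
  [[0,0,0.3],[0,0,0],1],
  [[0,0,0.3],[0,0,0],1],
  [[0,0,0],[0,0,0],1],
  [[0,0,0],[0,0,0],1],
])

```text
time_s: 4.25
position: [0.6037, -0.0274, 0.0584]
orientation: [[0.995, -0.101, -0.0], [-0.101, -0.995, -0.0], [-0.0, 0.0, -1.0]]
wrist_force: [-2.6, 0.1, 5.1]
width: 0.0003
```

```bash
python3 -c "
from h import *
goto(.6045,-.0279,.0585)"
```

```text
t 4.25 pos [ 0.6037 -0.0274  0.0584] q [ 0.1   0.57 -0.17  1.85  0.14  0.73 -1.82] F [-2.6  0.1  5.1] w 0.0003
shift cm [ 0.09  0.04 -0.01] turn [0.0001 0.0003 0.0008]
```

Call:
send_rows([
  [[0,0,0.1],[0,0,0],1],
  [[-0.2,0,0],[0,0,0],1],
  [[-0.2,0,0],[0,0,0],1],
  [[-0.3,0,0],[0,0,0],1],
  [[-0.4,0,0],[0,0,0],1],
  [[-0.5,0,0],[0,0,0],1],
  [[-0.5,0,0],[0,0,0],1],
])

```text
time_s: 5.12
position: [0.5871, -0.0256, 0.0588]
orientation: [[0.995, -0.101, 0.01], [-0.101, -0.995, 0.0], [0.01, -0.001, -1.0]]
wrist_force: [7.4, -0.8, 3.4]
width: 0.0
```

```bash
python3 - <<'E'
from h import *
goto(.5116,-.0185,.0585)
n="side"
im,d=r.get_image(n)
cv2.imwrite("pics/side3.png",cv2.resize(im[140:270,260:420,::-1],None,fx=4.5,fy=4.5,interpolation=cv2.INTER_CUBIC))
E
```

```text
t 5.125 pos [ 0.5871 -0.0256  0.0588] q [ 0.1   0.54 -0.17  1.9   0.14  0.7  -1.82] F [ 7.4 -0.8  3.4] w 0.0
shift cm [-7.58  0.06 -0.04] turn [-0.001  -0.0096  0.0006]
```

View pics/side3.png

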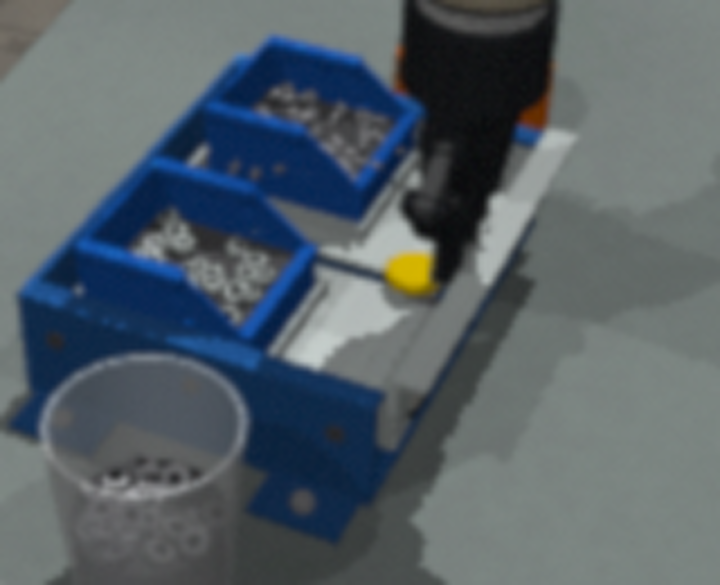

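The side crop shows the lip drawn clear of the frame's front and the button still down beside the tip (410,272), so the tray is unlocked and sliding. I keep pulling.

Call:
send_rows([
  [[-0.6,0,0],[0,0,0],1],
  [[-0.6,0,0],[0,0,0],1],
  [[-0.6,0,0],[0,0,0],1],
  [[-0.6,0,0],[0,0,0],1],
  [[-0.6,0,0],[0,0,0],1],
  [[-0.6,0,0],[0,0,0],1],
  [[-0.6,0,0],[0,0,0],1],
  [[-0.6,0,0],[0,0,0],1],
  [[-0.6,0,0],[0,0,0],1],
  [[-0.5,0,0],[0,0,0],1],
  [[-0.4,0,0],[0,0,0],1],
  [[-0.4,0,0],[0,0,0],1],
])

```text
time_s: 6.68
position: [0.5187, -0.0186, 0.0582]
orientation: [[0.995, -0.101, 0.006], [-0.101, -0.995, 0.0], [0.006, -0.001, -1.0]]
wrist_force: [5.8, -0.7, 4.8]
width: -0.0001
```

```bash
python3 - <<'E'
from h import *
goto(.5116,-.0185,.0585)
n="side"
im,d=r.get_image(n)
cv2.imwrite("pics/side4.png",cv2.resize(im[140:270,260:420,::-1],None,fx=4.5,fy=4.5,interpolation=cv2.INTER_CUBIC))
E
```

```text
t 6.675 pos [ 0.5187 -0.0186  0.0582] q [ 0.1   0.46 -0.18  2.06  0.14  0.63 -1.85] F [ 5.8 -0.7  4.8] w -0.0001
shift cm [-0.71  0.06 -0.04] turn [-0.0007 -0.0056  0.0007]
```

View pics/side4.png

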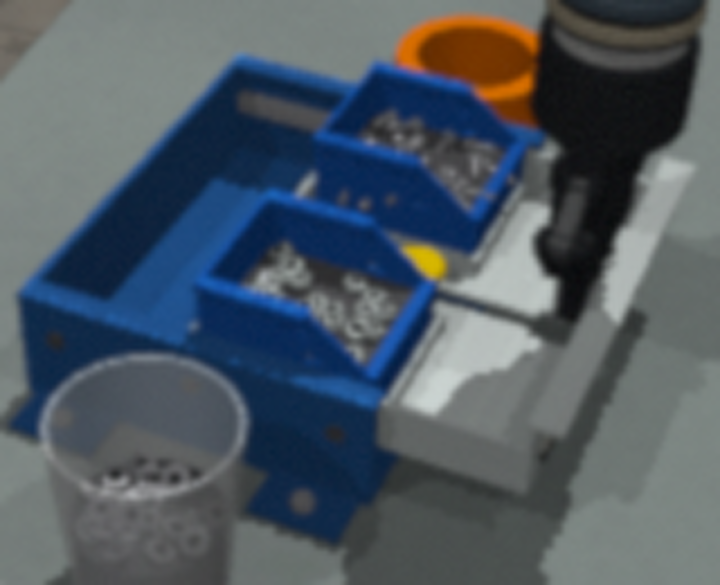

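The side crop shows the tray nearly out, with the button visible behind the bin at (430,262). I continue in small steps to the stop.

Call:
send_rows([
  [[-0.3,0,0],[0,0,0],1],
  [[-0.3,0,0],[0,0,0],1],
  [[-0.2,0,0],[0,0,0],1],
  [[0,0,0],[0,0,0],1],
  [[0,0,0],[0,0,0],1],
])

```text
time_s: 7.35
position: [0.5106, -0.0178, 0.0576]
orientation: [[0.995, -0.101, 0.005], [-0.101, -0.995, 0.0], [0.005, -0.001, -1.0]]
wrist_force: [7.7, -0.6, 0.0]
width: 0.0004
```

```bash
cat >> h.py <<'E'
def look(tag):
    f=np.array([.610,-.0285,0]);c,s=np.cos(-.102),np.sin(-.102)
    for n,(a,b,cc,e) in dict(side=(140,270,260,420),top=(120,290,200,480)).items():
        im,d=r.get_image(n);W=cloud(n,d);F=(W-f)@np.array([[c,-s,0],[s,c,0],[0,0,1]])
        hsv=cv2.cvtColor(im,cv2.COLOR_RGB2HSV)
        ok=(d>0)&(abs(F[...,0])<.25)&(abs(F[...,1])<.13)
        Y=(hsv[...,0]>24)&(hsv[...,0]<34)&(hsv[...,1]>180)&ok
        if Y.any(): print(n,"button",Y.sum(),np.median(F[Y],0).round(4),"z 20/80",np.percentile(F[Y][:,2],[20,80]).round(4))
        L=(hsv[...,1]<60)&(hsv[...,2]>120)&(F[...,2]>.074)&(F[...,2]<.087)&ok&(F[...,0]<-.01)
        if L.any(): print(n,"lip",L.sum(),np.percentile(F[L],[2,50,98],axis=0).round(4).tolist())
        k=720/(e-cc)
        cv2.imwrite(f"pics/{n}{tag}.png",cv2.resize(im[a:b,cc:e,::-1],None,fx=k,fy=k,interpolation=cv2.INTER_CUBIC))
E
python3 -c "
from h import *
goto(.5116,-.0185,.0585);look(5)"
```

```text
t 7.35 pos [ 0.5106 -0.0178  0.0576] q [ 0.1   0.45 -0.18  2.07  0.14  0.62 -1.85] F [ 7.7 -0.6  0. ] w 0.0004
shift cm [ 0.11  0.06 -0.09] turn [-0.0008 -0.0049  0.0008]
side button 31 [-0.0073 -0.0081  0.063 ] z 20/80 [0.0621 0.0637]
side lip 428 [[-0.1284, -0.1181, 0.0781], [-0.1199, -0.0109, 0.0812], [-0.1109, 0.1075, 0.0831]]
top button 137 [-0.0003 -0.0022  0.0615] z 20/80 [0.0602 0.0627]
top lip 260 [[-0.1275, -0.1191, 0.076], [-0.1187, 0.083, 0.0793], [-0.111, 0.1184, 0.0822]]
```

View pics/side5.png

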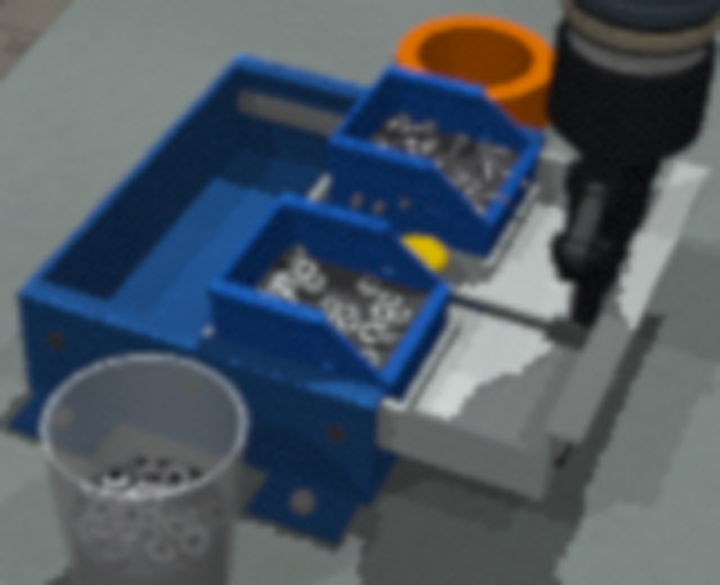

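The button reads z≈0.062 (up) and the lip's inner edge is at −110 mm, so the tray is 90 mm out. The hand can come off.

Call:
send_rows([
  [[0.4,0,0],[0,0,0],1],
  [[0.4,0,0],[0,0,0],1],
  [[0,0,-1.0],[0,0,0],1],
  [[0,0,-2.0],[0,0,0],1],
  [[0,0,-3.0],[0,0,0],1],
  [[0,0,-4.0],[0,0,0],1],
  [[0,0,-4.0],[0,0,0],1],
  [[0,3,-3.0],[0,0,0],1],
  [[0,4,0],[0,0,0],1],
  [[0,5,0],[0,0,0],1],
  [[0,5,0],[0,0,0],1],
  [[0,5,0],[0,0,0],1],
])

```text
time_s: 8.95
position: [0.4931, -0.2384, 0.2277]
orientation: [[0.995, -0.101, -0.001], [-0.101, -0.995, 0.001], [-0.001, -0.0, -1.0]]
wrist_force: [0.5, -0.1, -1.1]
width: -0.0001
```

Call:
send_rows([
  [[0,5,0],[0,0,0],1],
  [[0,5,0],[0,0,0],1],
  [[0,3,0],[0,0,0],1],
  [[0,0,0],[0,0,0],1],
  [[0,0,0],[0,0,0],1],
  [[0,0,0],[0,0,0],1],
])

```text
time_s: 9.7
position: [0.4814, -0.365, 0.2275]
orientation: [[0.995, -0.099, 0.0], [-0.099, -0.995, 0.001], [0.0, -0.001, -1.0]]
wrist_force: [-0.3, 0.4, -0.2]
width: -0.0004
```

```bash
python3 - <<'E'
from h import *
goto(.5116,-.0185,.0585);look(6)
im,d=r.get_image("top");W=cloud("top",d)
f=np.array([.610,-.0285,0]);c,s=np.cos(-.102),np.sin(-.102)
F=(W-f)@np.array([[c,-s,0],[s,c,0],[0,0,1]])
hsv=cv2.cvtColor(im,cv2.COLOR_RGB2HSV)
B=(hsv[...,0]>100)&(hsv[...,0]<125)&(hsv[...,1]>120)&(F[...,2]>.078)&(F[...,2]<.11)&(d>0)&(abs(F[...,0])<.2)
for sg in(1,-1):
    m=B&(F[...,1]*sg>.02)&(F[...,1]*sg<.13); print("bin",sg,m.sum(),np.percentile(F[m],[1,99],axis=0).round(3).tolist())
d0=np.load("pics/top0.npy");im0=cv2.imread("pics/top0.png")[:,:,::-1]
for nm,(a,b,c0,e) in dict(cup=(155,220,190,262),tape=(185,250,410,480)).items():
    print(nm,"mean diff",np.abs(im[a:b,c0:e].astype(int)-im0[a:b,c0:e]).mean().round(2))
E
```

```text
t 9.7 pos [ 0.4814 -0.365   0.2275] q [ 0.6   0.36 -0.03  1.72  0.01  1.06 -1.1 ] F [-0.3  0.4 -0.2] w -0.0004
shift cm [ -0.41 -34.76  16.93] turn [-0.0009 -0.      0.0033]
side button 32 [-0.0071 -0.0074  0.0634] z 20/80 [0.0628 0.0639]
side lip 395 [[-0.1287, -0.035, 0.0783], [-0.1198, 0.0487, 0.0812], [-0.1108, 0.1164, 0.0832]]
top button 172 [ 0.0003 -0.0001  0.0612] z 20/80 [0.06   0.0621]
top lip 719 [[-0.1275, -0.0292, 0.0762], [-0.1187, 0.0453, 0.0794], [-0.11, 0.1168, 0.0819]]
bin 1 434 [[-0.014, 0.026, 0.079], [0.068, 0.116, 0.1]]
bin -1 457 [[-0.016, -0.117, 0.079], [0.066, -0.027, 0.1]]
cup mean diff 5.79
tape mean diff 4.45
```

View pics/top6.png

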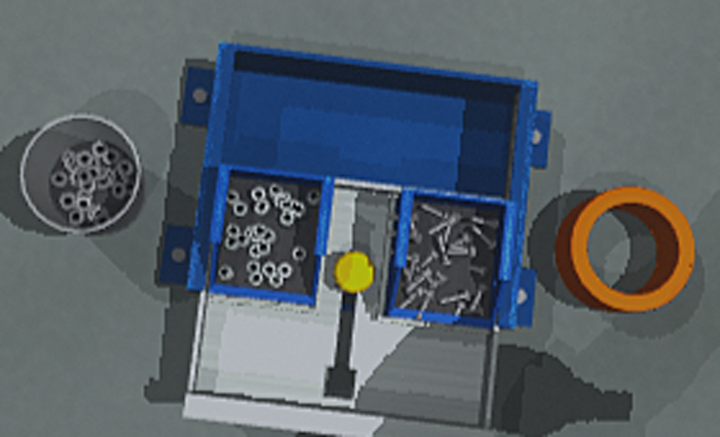

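View pics/side6.png

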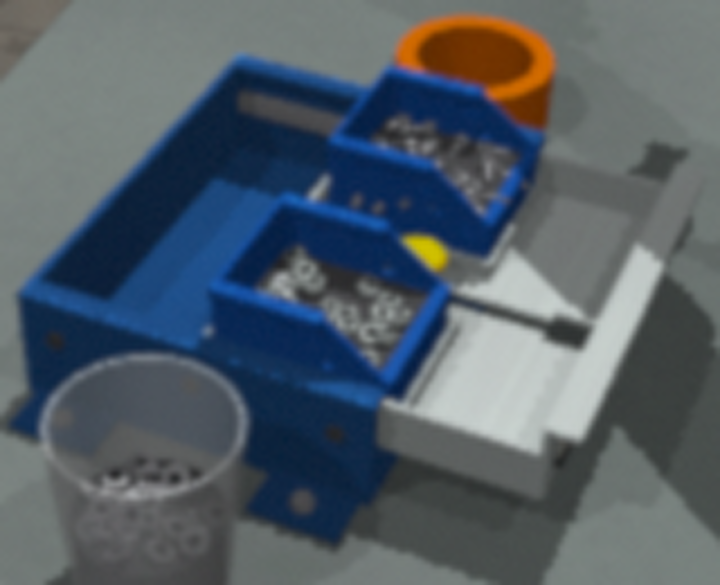

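Both pictures show the tray out, the button up between the bins, both bins upright against their ledge, and the cup and tape roll unmoved. The hand is clear, so I hand the job in.

```bash
python3 -c "
from cell import r
print(r.sign_off())"
```

```text
the job is handed in; nothing more can be done
None
```

The tray is fully out and locked, and I handed the job in at about 10 s of the 32 s allowed; no verdict was reported. I pressed the button about 11 to 12 mm with the shut fingertips, drew the tray out by the inside of its front wall, then backed off, lifted and moved aside.

Last checks, from the final pictures and state:
- **Tray:** the lip's inner edge is 110 mm in front of the plunger's axis, so the tray is 90 mm out.
- **Plunger:** the button top reads 61 mm (top camera) and 63 mm (side camera), against 62 mm when up.
- **Bins:** both look upright, with origins about 127 to 129 mm behind the front wall (113 to 143 mm allowed).
- **Cup and tape roll:** they look unmoved. I compared pictures only; their positions were not remeasured.
- **Robot:** the hand is well clear and the wrist force is near 0. It stayed below about 10 N at every reading.

Two readings did not quite agree:
- **Press depth:** with the button pressed, the spring force suggested about 9 mm and the tip height 11.6 mm. Both are past the 8 mm needed.
- **Side camera:** it put the button 7 mm off in x and y because a bin partly hides it there. The top camera had it on the axis.

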